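Feel for the release notch of the analyser and press its catch

ROBOT

A 6-joint arm with a two-finger parallel gripper is mounted at the origin on the work surface. World frame = base frame: x ahead of the robot, y to its left, z up, the work surface at z = 0. Lengths are in m, angles in degrees, forces in N, time in s.
With the tool pointing down it reaches from about 0.4 to 0.825 m from the base axis. Payload 7 kg.
Tool frame: the origin (TCP) lies midway between the tips of the shut fingers; the grasp point (between the pads) lies r.pinch_z behind it (r.pinch_z is the distance from the TCP to the grasp point, in m); z points along the fingers, y is the line along which they close (so a half turn about z gives the same grasp; the last joint's range is limited). The gripper opens to 88 mm and grips with 3 to 60 N. Pads are 19 mm wide; open, the fingers measure 130 mm over their backs; the gripper's body (78 mm by 193 mm) begins 47 mm behind the grasp point.
Start: joints at [91.851, 20.546, 0.682, 0, -70.136, -16.507], TCP at [0.171, 0.653, 0.227] pointing down, gripper open.
Joint ranges: [-176.03, 176.03], [-82.01, 121.73], [-58.28, 71.71], [-173.87, 95.51], [-174.79, -0.11], [-173.66, 173.66]. Speed limits (degrees/s): [136.94, 136.94, 172.46, 180, 180, 180].

INTERFACE

Orientations are given as [roll, pitch, yaw] about the fixed x, y, z axes, in that order (R = Rz(yaw) Ry(pitch) Rx(roll)).
In Python, from plant import r, optics, job gives the robot as it stands.
- The arm moves only by the shell command python3 -m crank 'ROWS' [FORCE]. ROWS is JSON, a list of rows, each an object with "xyz": the shift along the tool's x, y, z in units of 30 mm (1.0 is 30 mm), a list of three; "delta_rot": the turn, a rotation vector about the tool's x, y, z in degrees, a list of three; "claw": the closure, from 0 (fully open) to 1 (shut). A call has 1 to 20 rows; each row is the pose to reach, as a shift and turn from the pose commanded when the call began, along the tool's axes at that moment; what a row does not reach only later rows make up. A row lasts 1/8 s, in which the tool goes at most 62.5 mm and 10.7 degrees, less where a joint would pass 70% of its speed; a pose out of reach is approached as far as the arm can. A call with a gripper value outside its range is refused whole. The fingers move at their own pace and stop on an object; FORCE is the grip in N (left out, the last holds). Time passes only in rows, so rows that repeat a pose let the fingers close. It gives the time, the measured TCP pose, the force, the opening and the grip force at its end, in the units of the state.
- r.get_state(): the state, without advancing time (a new reading comes with each control period).
- optics.capture(name): name is "scene" or "top" or "wrist"; returns a dict with "img" (480x640x3 uint8, blue, green, red), "fovy" (degrees; the focal length in pixels is half the picture's height over the tangent of half this angle, whatever the lens; pixels are square), "cx", "cy" (the principal point, pixels), "eye" and "rotation" of the camera in the world; the wrist camera has in their place "hand_eye" (4x4, takes a point from camera to tool coordinates, whose origin is the TCP and whose axes are the flange's). Camera axes: x right, y up, looking along -z (the intrinsics and any distortion apply to the point x, -y, -z); pixel columns grow to the right and rows downward; lengths in m; the calibration is good to about 2 mm. The wrist camera is an equidistant fisheye: a pixel r from the principal point sees the ray r / f radians off the axis. A picture is of the moment at which its call begins: read the wrist's pose just before it. There is no depth.
- job.close_job(): hands the job in; it is judged then, once.
The state is a dict: "time_s": time; "joints": joint angles; "qd": joint speeds; "joint_torque": joint torques, N m; "tcp_pos": TCP position; "eef_rot": TCP orientation; "contact_force": force on the tool from outside, world axes, zero at the start; "moment": the same for the moment, N m; "gripper_width": finger opening in m; "gripper_force": force on a finger pad.
Only numpy, scipy, OpenCV 4.12 (cv2) and the standard library are available. Lean on these libraries where they do the work, as an engineer would, in place of code of your own. Each camera call takes 0.05 s, during which the arm holds its last target. There are 200 camera calls.

TASK

Open the portable analyser by its hidden catch: with closed fingers, press the sprung strip along its front edge lightly down at the strip's left end (left as seen from the robot), keep it pressed while you run the fingertip along it to the right until you find the notch, then press the catch inside the notch fully home so that the lid pops ajar, and draw the hand away. Do not push the strip down to its stop, do not touch the lid, and leave everything else where it is.

Things in the scene. Friction and masses are not known exactly. Their poses are not given: they have to be found in the camera images.
- analyser: portable analyser fixed on the bench: black tub, white top, 330 mm deep (x), 420 mm wide (y). Origin: centre of its underside at bench height; x points away from its front edge (which faces the robot), y to the left seen from the robot. Flat deck, top 90 mm above the bench, from x = -120 mm back to the lid at x = -55 mm. A carrying handle sticks out 27 mm in front, top at 42 mm height.
- strip_left (a point): middle of the left end of the strip, on its top face at rest, 100 mm above the bench (analyser x -141.5, y +115 mm). The white strip runs along the front edge, 43 mm from front to back, in sight for 230 mm between two fixed cheeks whose tops are 4 mm higher; cheek and strip meet here. Pressing within 40 mm of this point counts as the left end.
- strip_right (a point): middle of the right end of the strip, on its top face at rest, where it meets the right cheek (analyser x -141.5, y -115 mm). One notch, its centre anywhere from 90 to 180 mm from the left end, interrupts the strip: a gap 48 mm long, through its whole depth from front to back, open to the top and the front.
- strip (a joint): how far the strip is pressed down (m): 0 at rest, 0.012 at its stop. It goes straight down as one piece wherever pressed, on springs: about 1 N to start and 0.4 N more per mm (about 3 N at 5 mm). It springs up when let go or when the fingertip comes wholly over the notch. 3 to 7 mm is a good depth to sweep at; beyond 10.5 mm counts as the stop.
- catch (a joint): how far the catch is pressed down (m): 0 out, 0.009 fully home. It is a white pad, 40 mm front to back by 44 mm along the strip, centred in the notch; its top lies 20 mm below the strip's top (80 mm above the bench). It needs about 4 to 6 N, stays where it is left, and raises the lid as it goes down.
- lid: white lid of the analyser, 210 mm deep, 400 mm wide, 30 mm thick, closed, its top at 121 mm. Origin: middle of its lower front edge (analyser x -55 mm), 90 mm above the bench when shut. It is hinged at the rear; its z axis is upright when shut, and leans 0.12 rad when the catch is home: the front edge has then risen about 25 mm.
- reagent_tube: upright white screw-cap tube, 40 mm across, 105 mm tall, with an orange label, standing on the bench; origin: centre of its underside
- mouse: black computer mouse, 62 x 100 x 29 mm, on the bench; origin: centre of its underside
- adapter: black power adapter block, 60 x 125 x 34 mm, on the bench; origin: centre of its underside
- tape_roll: yellow roll of tape lying flat, 84 mm across, 18 mm high; origin: centre of its underside
- tip_box: clear box with blue cover, 87 x 122 x 57 mm, on the bench; origin: centre of its underside
- cassette: flat white test cassette, 20 x 70 x 5 mm, lying on the analyser's deck between the strip and the lid; origin: centre of its underside
- vial: small white vial, 22 mm across, 40 mm tall, standing on the analyser's right front cheek; origin: centre of its underside

How it is judged (in metres and radians):
On the way, in this order (a step that is already met when the one before it is completed fails the run):
1. the strip is pressed down at its left end (value of joint strip above 0.001 m and y of the grasp point in the frame of analyser above 0.075 m), for 0.1 s.
2. the fingertip runs to the right along the strip, keeping it pressed (value of joint strip above 0.001 m and y of the grasp point in the frame of analyser between 0.045 and 0.07 m), for 0.05 s.
3. the catch in the notch is pressed home (value of joint catch above 0.0075 m), for 0.2 s.
At the end, for the whole second after the job is handed in: the catch is at least 7.5 mm down (of 9 mm), the lid stands ajar by more than 0.09 rad, and the strip is up again (within 1.5 mm) (value of joint catch above 0.0075 m and value of joint strip below 0.0015 m and angle between lid's own z axis and vertical above 0.09 rad); the robot touches nothing.
It fails at once if the strip is pushed down to its stop (beyond 10.5 mm) (value of joint strip above 0.0105 m).
It fails at once if the robot touches the lid (more than 1 N) (contact force between any of the fingers, the arm and lid above 1 N).
It fails at once if another thing on the bench or the analyser is moved by more than 15 mm or lifted (distance of any of reagent_tube, mouse, adapter, tape_roll, tip_box, cassette, vial from where it was at the start of the episode above 0.015 m).
It also fails if it takes over 48 s, if anything falls off the work surface, if the arm or the gripper's body presses on something with over 40 N, if the wrist force passes 120 N, or if a joint passes its speed limit or range.

## Working session

There is one attempt and no reset: what is moved stays moved. The work goes in short steps, Python scripts to look and compute and a shell command to move; the robot and the scene stay as the last step left them, time stands still between calls to the robot, and variables do not carry over. Pictures are saved under pics/ and viewed, at most 10 in all, crops included, and the job is handed in when it is done.

```bash
mkdir -p pics; python3 - <<'E'
from plant import r, optics, job
import cv2
s=r.get_state();print({k:s[k] for k in('time_s','tcp_pos','eef_rot','contact_force','gripper_width')},r.pinch_z)
for n in('scene','top'):
    c=optics.capture(n);cv2.imwrite(f'pics/{n}0.png',c['img']);print(n,{k:v for k,v in c.items() if k!='img'})
E
```

```text
{'time_s': 0.0, 'tcp_pos': array([0.1706737 , 0.65256825, 0.22562474]), 'eef_rot': array([ 1.79905777e+02, -9.02360025e-03, -1.46622396e+01]), 'contact_force': array([ 0.5004375 ,  0.42044364, -0.17559388]), 'gripper_width': 0.0877294372097376} 0.0188
scene {'fovy': 49.781855168370925, 'cx': 314.87625898908783, 'cy': 239.91421096466166, 'eye': array([1.13734948, 0.37108392, 0.99800274]), 'rotation': array([ 39.54392551,   0.75814005, 121.14189738])}
top {'fovy': 54.17703731902739, 'cx': 324.68212121028654, 'cy': 229.30792737009057, 'eye': array([ 0.35500162, -0.01888297,  1.35802508]), 'rotation': array([  6.24737751,   0.96324718, -90.6110823 ])}
```

View pics/scene0.png

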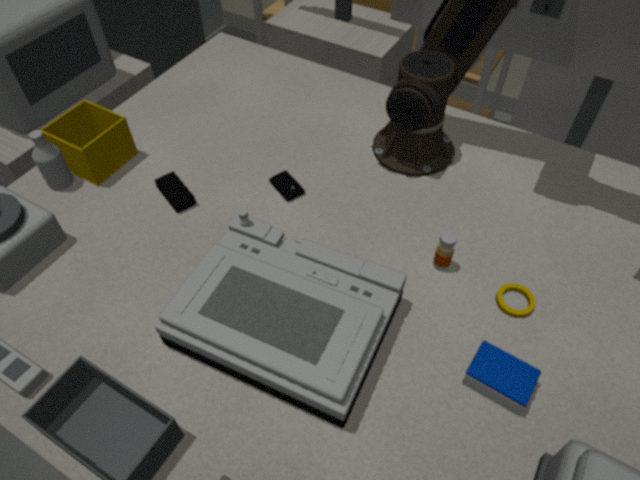

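View pics/top0.png

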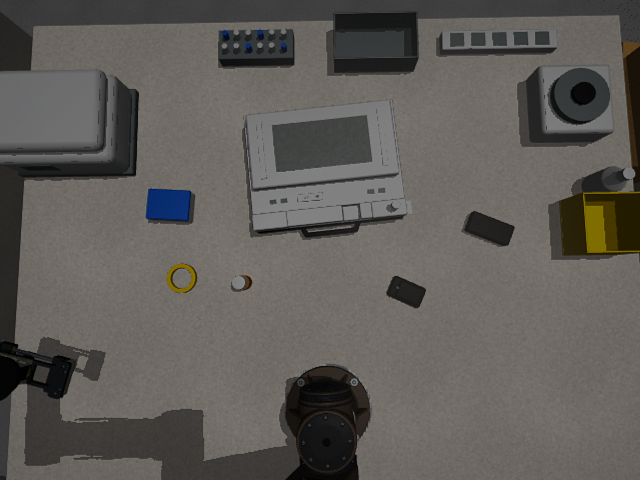

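The top view shows the analyser at px (245–410, 100–235), with its front edge at the bottom. The notch appears to be near (350, 213) and the vial at (392, 207). I'll enlarge that area.

```bash
python3 - <<'E'
import cv2
i=cv2.imread('pics/top0.png')[170:245,240:420]
cv2.imwrite('pics/top_crop.png',cv2.resize(i,None,fx=4.4,fy=4.4,interpolation=cv2.INTER_CUBIC))
E
```

```text
(no output)
```

View pics/top_crop.png

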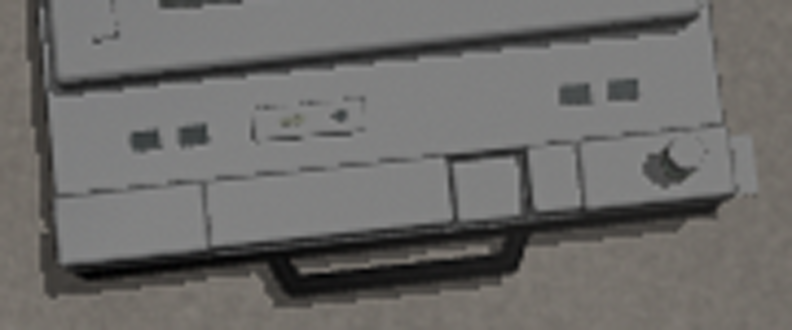

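The crop shows the strip between its left end at (206, 215) and its right end at (581, 176). The notch runs from x≈454 to 527, and the vial is on the right cheek. Next I'll back-project these points.

```bash
cat > h.py <<'E'
import numpy as np
from scipy.spatial.transform import Rotation as R
def cam(c):
    return 240/np.tan(np.radians(c['fovy']/2)), R.from_euler('xyz',c['rotation'],degrees=True).as_matrix()
def back(c,p,z):
    f,M=cam(c); d=M@np.array([(p[0]-c['cx'])/f,-(p[1]-c['cy'])/f,-1]); e=np.array(c['eye'])
    return e+d*(z-e[2])/d[2]
E
python3 - <<'E'
from plant import r, optics
from h import *
c=optics.capture('top')
g=lambda u,v,z=.1: back(c,(240+u/4.4-.4,170+v/4.4-.4),z)
L=g(206,215);Rr=g(581,176)
print('L,R',L,Rr,np.linalg.norm(L-Rr))
yv=(L-Rr)[:2]/np.linalg.norm(L-Rr); print('yaw',np.degrees(np.arctan2(-yv[0],yv[1])))
for p in[(454,190),(527,183)]: print('notch from left',np.dot((L-g(*p))[:2],yv))
for a,b in[((57,196),(723,126)),((64,265),(733,199))]:
    a,b=g(*a),g(*b);print(a,b,np.linalg.norm(a-b),np.degrees(np.arctan2(-(a-b)[0],(a-b)[1])))
E
```

```text
L,R [0.52379289 0.10410926 0.1       ] [ 0.54499864 -0.12683075  0.1       ] 0.23191156715922312
yaw 5.246394313245466
notch from left 0.15337092425744656
notch from left 0.1984504805868666
[0.53680078 0.19612969 0.1       ] [ 0.57495276 -0.21479475  0.1       ] 0.41269173575182777 5.304379571844384
[0.4939296  0.19155499 0.1       ] [ 0.5295145  -0.21959547  0.1       ] 0.4126875173441666 4.9465991474205
```

The bearings agree: the analyser's yaw is about 5.2° and the notch centre is about 176 mm from the left end (analyser y ≈ -61 mm). I'll turn the pads' width along the strip, so the narrow side enters the notch, and approach above the left end.

```bash
python3 -m crank '[{"xyz":[15.98,15.5,1.0],"delta_rot":[0,0,70],"claw":1},{"xyz":[15.98,15.5,1.0],"delta_rot":[0,0,70],"claw":1},{"xyz":[15.98,15.5,1.0],"delta_rot":[0,0,70],"claw":1},{"xyz":[15.98,15.5,1.0],"delta_rot":[0,0,70],"claw":1},{"xyz":[15.98,15.5,1.0],"delta_rot":[0,0,70],"claw":1},{"xyz":[15.98,15.5,1.0],"delta_rot":[0,0,70],"claw":1},{"xyz":[15.98,15.5,1.0],"delta_rot":[0,0,70],"claw":1},{"xyz":[15.98,15.5,1.0],"delta_rot":[0,0,70],"claw":1},{"xyz":[15.98,15.5,1.0],"delta_rot":[0,0,70],"claw":1},{"xyz":[15.98,15.5,1.0],"delta_rot":[0,0,70],"claw":1},{"xyz":[15.98,15.5,1.0],"delta_rot":[0,0,70],"claw":1},{"xyz":[15.98,15.5,2.0],"delta_rot":[0,0,70],"claw":1},{"xyz":[15.98,15.5,2.0],"delta_rot":[0,0,70],"claw":1},{"xyz":[15.98,15.5,2.0],"delta_rot":[0,0,70],"claw":1},{"xyz":[15.98,15.5,2.0],"delta_rot":[0,0,70],"claw":1},{"xyz":[15.98,15.5,2.0],"delta_rot":[0,0,70],"claw":1}]' 20
python3 - <<'E'
from plant import r, optics
import cv2,numpy as np
s=r.get_state();print(s['tcp_pos'],s['eef_rot'],s['gripper_width'],s['joints'],s['contact_force'])
c=optics.capture('wrist');cv2.imwrite('pics/w1.png',c['img']);print({k:v for k,v in c.items() if k!='img'})
c=optics.capture('scene');cv2.imwrite('pics/s1.png',cv2.resize(c['img'][130:330,240:480],None,fx=3,fy=3,interpolation=cv2.INTER_CUBIC))
E
```

```text
time_s: 2.15
tcp_pos: [0.5172, 0.0825, 0.1674]
eef_rot: [-179.9, 0.0, -84.6]
contact_force: [-0.2, -0.5, 0.4]
gripper_width: 0.0009
gripper_force: 0.0
[0.51718327 0.08251099 0.16743197] [-1.79922172e+02  2.98840135e-02 -8.45958991e+01] 0.000895270325693633 [ 3.05521058e+01  9.05879924e+00 -2.32000176e+01  7.12801479e-03
 -5.76580330e+01 -2.51518341e+01] [-0.21058213 -0.46488717  0.37803242]
{'fovy': 65.70646984690485, 'cx': 324.10249272171035, 'cy': 239.5575516244882, 'hand_eye': array([[ 7.74204175e-04,  9.57996432e-01,  2.86779073e-01,
         7.80240119e-02],
       [ 9.99999697e-01, -7.65681768e-04, -1.41863696e-04,
         4.45012806e-04],
       [ 8.36765928e-05,  2.86779096e-01, -9.57996734e-01,
        -1.57915404e-01],
       [ 0.00000000e+00,  0.00000000e+00,  0.00000000e+00,
         1.00000000e+00]])}
```

View pics/w1.png

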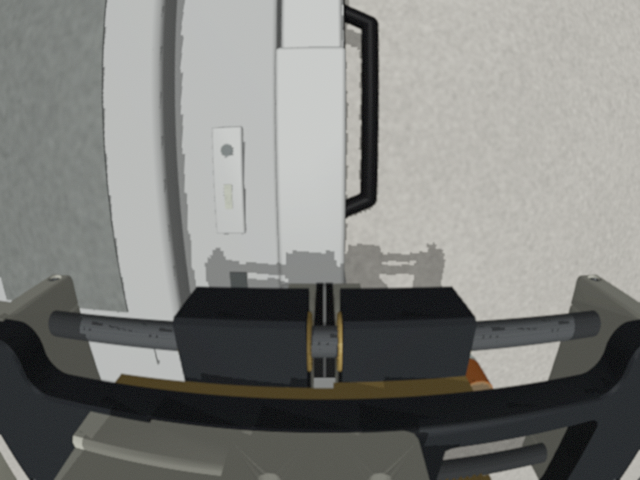

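View pics/s1.png

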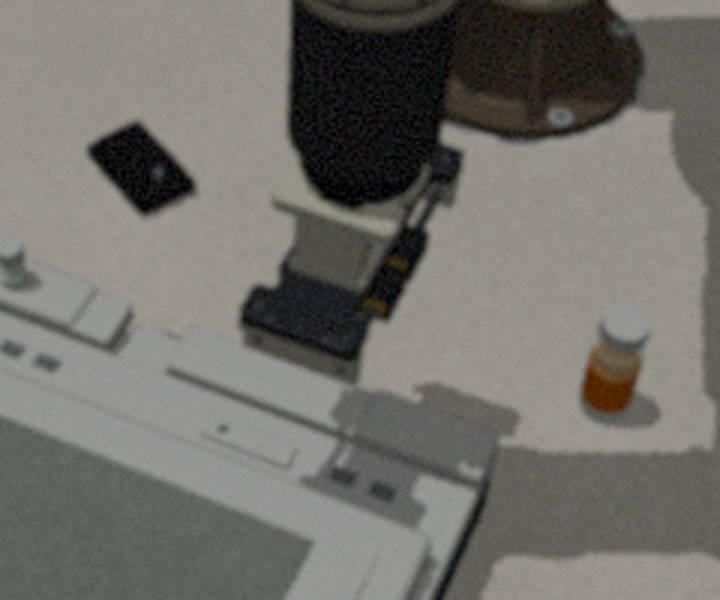

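The wrist view confirms the pose: the strip's edges are at columns 277 and 344, and the notch's left edge is at row 47. That puts the notch centre 175 mm from the left end. I'll tilt 6° towards the robot and go 5 mm forward so the gripper's body stays clear of the lid, then come down close to the strip.

```bash
python3 -m crank '[{"xyz":[0,0.17,0.7],"delta_rot":[6,0,0],"claw":1},{"xyz":[0,0.17,1.3],"delta_rot":[6,0,0],"claw":1},{"xyz":[0,0.17,1.8],"delta_rot":[6,0,0],"claw":1},{"xyz":[0,0.17,2.0],"delta_rot":[6,0,0],"claw":1},{"xyz":[0,0.17,2.0],"delta_rot":[6,0,0],"claw":1},{"xyz":[0,0.17,2.0],"delta_rot":[6,0,0],"claw":1}]'
python3 -c "
from plant import r
s=r.get_state();print(s['tcp_pos'],s['eef_rot'],s['contact_force'])"
```

```text
time_s: 3.0
tcp_pos: [0.5123, 0.0816, 0.1071]
eef_rot: [-174.0, 0.0, -84.6]
contact_force: [0.6, 0.8, -0.3]
gripper_width: 0.0004
gripper_force: 0.0
[0.51232389 0.08158625 0.10713175] [-1.73953923e+02  1.42510107e-02 -8.46491399e+01] [ 0.55086143  0.79028547 -0.32581485]
```

```bash
python3 -m crank '[{"xyz":[0,0.01,0.1],"delta_rot":[0,0,0],"claw":1},{"xyz":[0,0.02,0.2],"delta_rot":[0,0,0],"claw":1},{"xyz":[0,0.03,0.28],"delta_rot":[0,0,0],"claw":1},{"xyz":[0,0.03,0.28],"delta_rot":[0,0,0],"claw":1},{"xyz":[0,0.03,0.28],"delta_rot":[0,0,0],"claw":1}]'
python3 -c "
from plant import r
s=r.get_state();print(s['tcp_pos'],s['contact_force'])"
```

```text
time_s: 3.62
tcp_pos: [0.512, 0.0814, 0.0983]
eef_rot: [-174.0, 0.0, -84.7]
contact_force: [0.0, -0.7, 0.6]
gripper_width: 0.0006
gripper_force: 0.8
[0.51202289 0.08143959 0.09826691] [ 0.01214503 -0.65447952  0.60864862]
```

```bash
python3 -m crank '[{"xyz":[0,0.005,0.05],"delta_rot":[0,0,0],"claw":1},{"xyz":[0,0.01,0.1],"delta_rot":[0,0,0],"claw":1},{"xyz":[0,0.01,0.1],"delta_rot":[0,0,0],"claw":1},{"xyz":[0,0.01,0.1],"delta_rot":[0,0,0],"claw":1}]'
python3 - <<'E'
from plant import r, optics
import cv2,numpy as np
s=r.get_state();print(s['tcp_pos'],s['contact_force'])
c=optics.capture('wrist')
cv2.imwrite('pics/w2.png',cv2.resize(c['img'][0:300,170:450],None,fx=2,fy=2,interpolation=cv2.INTER_CUBIC))
E
```

```text
time_s: 4.12
tcp_pos: [0.512, 0.0814, 0.0952]
eef_rot: [-174.0, 0.0, -84.7]
contact_force: [-0.3, 0.4, 2.8]
gripper_width: 0.0008
gripper_force: 1.4
[0.51200905 0.08142706 0.09519349] [-0.31340044  0.39642481  2.75835254]
```

View pics/w2.png

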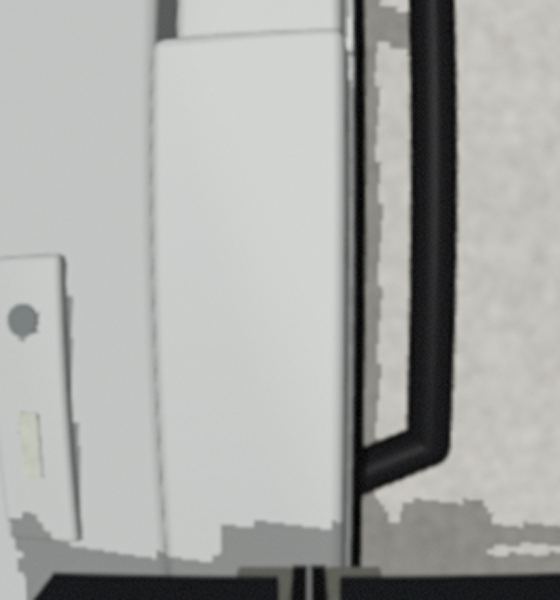

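The strip is pressed about 5 mm (2.8 N). The notch edge is clear at crop row 35, and the fingertip sits over the strip. Now the sweep.

```bash
python3 -m crank '[{"xyz":[0.2,0,0],"delta_rot":[0,0,0],"claw":1},{"xyz":[0.5,0,0],"delta_rot":[0,0,0],"claw":1},{"xyz":[0.8,0,0],"delta_rot":[0,0,0],"claw":1},{"xyz":[1.1,0,0],"delta_rot":[0,0,0],"claw":1},{"xyz":[1.4,0,0],"delta_rot":[0,0,0],"claw":1},{"xyz":[1.8,0,0],"delta_rot":[0,0,0],"claw":1},{"xyz":[2.2,0,0],"delta_rot":[0,0,0],"claw":1},{"xyz":[2.6,0,0],"delta_rot":[0,0,0],"claw":1},{"xyz":[3.0,0,0],"delta_rot":[0,0,0],"claw":1}]'; python3 -m crank '[{"xyz":[0.4,0,0],"delta_rot":[0,0,0],"claw":1},{"xyz":[0.8,0,0],"delta_rot":[0,0,0],"claw":1},{"xyz":[1.2,0,0],"delta_rot":[0,0,0],"claw":1},{"xyz":[1.6,0,0],"delta_rot":[0,0,0],"claw":1},{"xyz":[1.9,0,0],"delta_rot":[0,0,0],"claw":1},{"xyz":[2.12,0,0],"delta_rot":[0,0,0],"claw":1},{"xyz":[2.12,0,0],"delta_rot":[0,0,0],"claw":1},{"xyz":[2.12,0,0],"delta_rot":[0,0,0],"claw":1}]'
python3 - <<'E'
from plant import r, optics
import cv2
s=r.get_state();print(s['tcp_pos'],s['contact_force'])
c=optics.capture('scene');cv2.imwrite('pics/s3.png',cv2.resize(c['img'][170:310,210:410],None,fx=4,fy=4,interpolation=cv2.INTER_CUBIC))
E
```

```text
time_s: 5.3
tcp_pos: [0.5203, -0.0091, 0.0951]
eef_rot: [-174.0, -0.0, -84.7]
contact_force: [0.4, 1.0, 2.6]
gripper_width: 0.0004
gripper_force: 1.4
time_s: 6.3
tcp_pos: [0.5261, -0.0715, 0.095]
eef_rot: [-174.0, -0.0, -84.7]
contact_force: [0.2, 0.4, -0.1]
gripper_width: 0.0
gripper_force: 0.0
[ 0.52605487 -0.0715168   0.09498503] [ 0.22825898  0.42426654 -0.07719164]
```

View pics/s3.png

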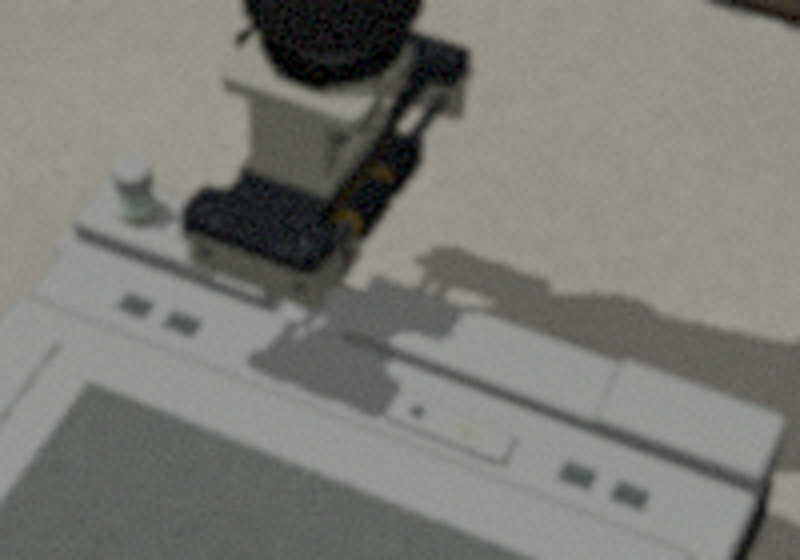

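The force has dropped to zero, so the strip has sprung up and the tip is in the notch. Nothing has been disturbed. Next I'll press the catch.

```bash
python3 -m crank '[{"xyz":[0,0.02,0.2],"delta_rot":[0,0,0],"claw":1},{"xyz":[0,0.04,0.4],"delta_rot":[0,0,0],"claw":1},{"xyz":[0,0.05,0.52],"delta_rot":[0,0,0],"claw":1},{"xyz":[0,0.06,0.6],"delta_rot":[0,0,0],"claw":1},{"xyz":[0,0.07,0.68],"delta_rot":[0,0,0],"claw":1},{"xyz":[0,0.07,0.68],"delta_rot":[0,0,0],"claw":1}]'; python3 -m crank '[{"xyz":[0,0.005,0.05],"delta_rot":[0,0,0],"claw":1},{"xyz":[0,0.01,0.1],"delta_rot":[0,0,0],"claw":1},{"xyz":[0,0.01,0.1],"delta_rot":[0,0,0],"claw":1},{"xyz":[0,0.01,0.1],"delta_rot":[0,0,0],"claw":1}]'
```

```text
time_s: 7.1
tcp_pos: [0.5263, -0.0716, 0.0744]
eef_rot: [-174.0, -0.0, -84.7]
contact_force: [-0.4, -0.4, 0.3]
gripper_width: 0.0003
gripper_force: 0.0
time_s: 7.6
tcp_pos: [0.5264, -0.0716, 0.0716]
eef_rot: [-174.0, -0.0, -84.7]
contact_force: [-0.2, -0.2, 1.9]
gripper_width: 0.0004
gripper_force: 0.9
```

```bash
for i in 1 2; do python3 -m crank '[{"xyz":[0,0.004,0.04],"delta_rot":[0,0,0],"claw":1},{"xyz":[0,0.007,0.07],"delta_rot":[0,0,0],"claw":1},{"xyz":[0,0.007,0.07],"delta_rot":[0,0,0],"claw":1}]' | grep -E "tcp|contact"; done
python3 - <<'E'
from plant import r, optics
import cv2
c=optics.capture('scene');cv2.imwrite('pics/s4.png',cv2.resize(c['img'][170:410,140:420],None,fx=2.5,fy=2.5,interpolation=cv2.INTER_CUBIC))
E
```

```text
tcp_pos: [0.5266, -0.0716, 0.0711]
contact_force: [-7.7, 1.7, 20.4]
tcp_pos: [0.5266, -0.0717, 0.0707]
contact_force: [-16.8, 2.7, 39.5]
```

View pics/s4.png

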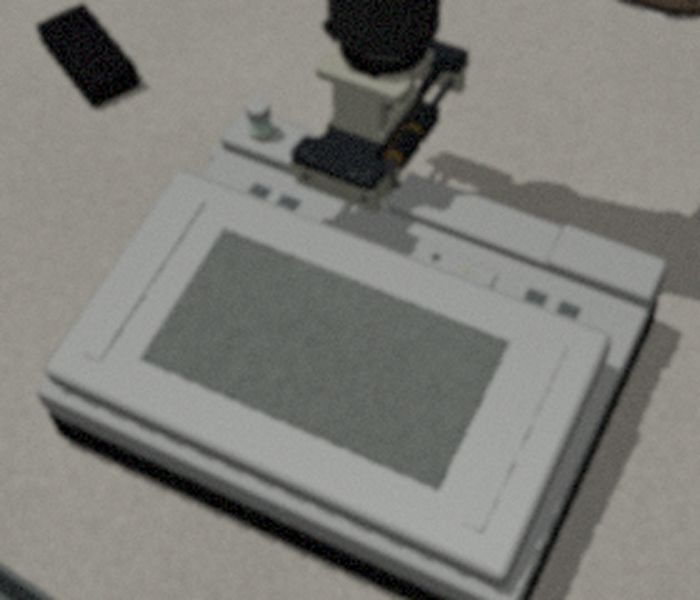

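The force rose sharply, so the catch is at its stop, and the lid now stands ajar. I'll draw away: straight up first, then back.

```bash
python3 -m crank '[{"xyz":[0,-0.02,-0.2],"delta_rot":[0,0,0],"claw":1},{"xyz":[0,-0.05,-0.6],"delta_rot":[0,0,0],"claw":1},{"xyz":[0,0.1,-1.2],"delta_rot":[0,0,0],"claw":1},{"xyz":[0,0.5,-2.2],"delta_rot":[0,0,0],"claw":1},{"xyz":[0,1,-3.2],"delta_rot":[0,0,0],"claw":1},{"xyz":[0,1,-4],"delta_rot":[0,0,0],"claw":1},{"xyz":[0,1,-4],"delta_rot":[0,0,0],"claw":1},{"xyz":[0,1,-4],"delta_rot":[0,0,0],"claw":1}]'
python3 - <<'E'
from plant import r, optics
import cv2
c=optics.capture('top');a=c['img'][85:245,220:430];b=cv2.imread('pics/top0.png')[85:245,220:430]
cv2.imwrite('pics/t5.png',cv2.resize(cv2.vconcat([b,a]),None,fx=1.87,fy=1.87))
E
```

```text
time_s: 9.4
tcp_pos: [0.4838, -0.0755, 0.1832]
eef_rot: [-174.0, 0.0, -84.7]
contact_force: [0.6, 1.2, -0.6]
gripper_width: 0.0003
gripper_force: 0.0
```

View pics/t5.png

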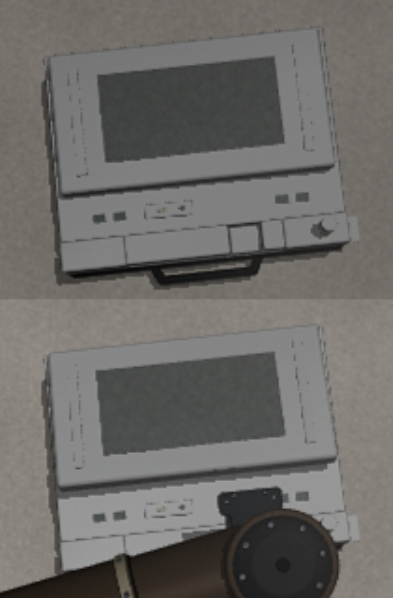

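Compared with the start (upper half), the lower half shows the lid raised, the cassette unmoved, and the hand clear with no force on it. Handing in.

```bash
python3 -c "
from plant import job
print(job.close_job())"
```

```text
the job is handed in; nothing more can be done
None
```

The catch was pressed home and the lid stands ajar; nothing else appeared to move. The hand was drawn clear and the job handed in at about 9.5 s, with no verdict returned.

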